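# Park and pin the slicer carriage

## Robot

A 7-joint arm with a two-finger parallel gripper is mounted at the origin on the work surface. World frame = base frame: x ahead of the robot, y to its left, z up, the work surface at z = 0. Lengths are in m, angles in rad, forces in N, time in s.
With the tool pointing down it reaches from about 0.4 to 0.85 m from the base axis. Payload 6.9 kg.
Tool frame: the origin (TCP) lies midway between the tips of the shut fingers; the grasp point (between the pads) lies behind it (ctrl.pinch_z is the z of the grasp point in the tool frame, in m); z points along the fingers, y is the direction in which the jaws open and shut (so a half turn about z gives the same grasp; the last joint's range is limited). The gripper opens to 85 mm and grips with 20 to 120 N. Pads are 22 mm wide; open, the fingers measure 114 mm over their backs; the gripper's body (76 mm by 85 mm) begins 54 mm behind the grasp point. The pads swing forward as they close: fully open they stand 13 mm farther back than shut.
Start: joints at [1.385, 0.507, -0.238, 1.5, 0.126, 1.149, -0.155], TCP at [0.179, -0.599, 0.231] pointing down, gripper open.
Joint ranges: [-3.08, 3.08], [-0.24, 2.05], [-1.43, 1.35], [0, 2.5], [-1.52, 4.66], [0.17, 1.96], [-2.89, 2.89]. Speed limits (rad/s): [2.39, 2.39, 3.14, 3.14, 3.14, 3.14, 3.14].

## Interface

Orientations are given as a unit quaternion [w, x, y, z].
In Python, from station import ctrl, get_state, vision, ticket, models gives the robot as it stands. Calls block until the motion is done:
- ctrl.movep(position, orientation): joint-space move of the TCP to a pose.
- ctrl.movel(position, frame=None, max_speed=0.15): straight line of the TCP; frame=None keeps the orientation; max_speed is the mean speed in m/s.
- ctrl.set_joints(angles): joint-space move.
- ctrl.ungrasp() and ctrl.close_gripper(force=None): open the fingers fully, or close them until they stop; force is the grip in N (None keeps the last).
- ctrl.pause(seconds).
- ctrl.ik(position, orientation): joint angles nearest the present ones, or None.
- get_state(): the state.
- vision.grab_frame(name): name is "scene" or "top" or "wrist"; returns (picture, depth): 384x512x3 uint8, blue, green, red; 384x512 float32, m along the optical axis (not along the pixel's ray), 0 where there is no reading.
- vision.camera_info(name): a dict with "mtx" (3x3 intrinsics, pixels), "R" (3x3) and "t" (3): a world point X has camera coordinates R X + t; the wrist camera has in their place "hand_eye" (4x4, takes a point from camera to tool coordinates, whose origin is the TCP and whose axes are the flange's). Camera axes: x right, y down, z forward; pixel columns grow to the right and rows downward; lengths in m; the calibration is good to about 2 mm. A picture is of the moment at which its call begins: read the wrist's pose just before it. camera_info takes no time and is no camera call.
A pose or a line that the arm cannot do raises ctrl.Unreachable and nothing moves.
- ticket.close_job(): hands the job in, once; it reports no verdict.
Trained networks look in the newest picture that a camera, given by its name, has taken for a name from the list of things; names that differ only in an ending like _2 or _b are one class to them, and where a whole thing is asked for, a point or a joint stands for the part that bears it (a point fixed in the world has none). Each returns a list of dicts, best first, with "p" (0 to 1); they miss things now and then, are a little off and sometimes report something else, mostly with a low value. They report only what shows in the picture. A call takes as long as a camera call. They do not tell look-alikes from the thing itself.
- models.recognise(camera, target): "point" ([column, row] in pixels, amid what is visible of it).
- models.masks_of(camera, target): "mask" (384x512 bool, what is visible of it) and "point" ([column, row] in pixels, amid what is visible of it).
The state is a dict: "time": time; "qpos": joint angles; "qd": joint speeds; "tau": joint torques, N m; "tcp_pos": TCP position; "eef_rot": TCP orientation; "contact_force": force on the tool from outside, world axes, zero at the start; "wrist_torque": the same for the moment, N m; "width": finger opening in m.
Only numpy, scipy, OpenCV 4.12 (cv2) and the standard library are available. Lean on these libraries where they do the work, as an engineer would, in place of code of your own. Each camera call takes 0.05 s, during which the arm holds its last target.

## Task

Park the fish slicer for cleaning: slide its carriage away from the blade to the parking place, take the ball-lock pin (the one with the thumb button on its head) with its button squeezed in, feel for where the carriage hole and the lock hole in the strip beneath line up, push the pin fully home through both, and let go so that the button springs out and the balls lock it. Be gentle: never force the pin against the machine (stay well under 40 N), and leave the plain pin and the other things on the table where they are.

Things in the scene. Friction and masses are not known exactly. Their poses are not given: they have to be found in the camera images.
- pin_grip (a point): Centre of the ball-lock pin's head, where to grasp it; it stands upright in one of two white stands. On the pin's axis, 27 mm above the collar's underside, 21 below the top; z up, y towards the thumb button. Head: grey block 26 (x) x 30 (y) x 42 mm tall. The steel button (18 wide, 30 tall) stands 6 mm proud of the +y face; fingers closing along y press it flush, the axis then midway between them.
- pin_seat (a point): Centre of the underside of the ball-lock pin's collar (32 mm diameter, 6 mm thick, below the head), on the axis, same axes as pin_grip; it rests on the carriage's top when the pin is home. Shank below it: 12 mm diameter, 37 mm long, the last 4 mm tapered to 10 mm diameter. Pin mass about 0.15 kg.
- thumb (a joint): Thumb button: 0 = out, 0.006 m = fully in; 8 N keeps it in, grip with 20 to 40 N. Two balls 23 to 28 mm below the collar's underside stand out to 19 mm over all while it is out, and draw inside the shank as it goes in. With the button out the pin cannot be forced through the 14 mm holes; from 5 mm in, it passes.
- carriage (a joint): Slide of the carriage, m; starts at 0 to 0.05 and grows as it moves along the slicer's -y, away from the blade, to a stop at 0.135. Friction about 2 N; it stays where left, and the pin in its hole can drag it. It lines up with the lock hole in the strip beneath somewhere between 0.093 and 0.117, different every time (the strip is clamped by hand): find it by feel.
- carriage_hole (a point): Mouth of the upright 14 mm through hole in the carriage's tongue (steel, 50 x 70 mm, 8 mm thick, on the robot's side), on its top face; z up. The carriage moves along this frame's -y. The lock strip's top is 10 mm below this point; it is 10 mm thick, solid but for one 14 mm lock hole on the line the carriage hole follows, and has 30 mm of open space below.
- carriage_knob (a point): Centre of the black upright knob on the carriage (22 mm diameter, 28 mm tall), 28 mm above the carriage's top and 50 mm from the hole along the carriage's +x; another way to push the carriage. Behind it (+x) stands an open steel trough, 45 mm tall.
- slicer: The whole bench slicer with its carriage: stainless base plate 270 mm (x) by 440 mm (y), origin under its centre, carriage top 70 mm above the table; the blade and its white housing, 210 mm tall, stand at the +y end. The lock strip lies along y, 90 mm to the -x side of the centre, and its lock hole (open to view until the carriage covers it) 33 to 57 mm to the -y side.
- plain_grip (a point): Centre of the head of the plain pin: same shank and collar, but a round 22 mm steel head without a button, 34 mm tall. It stands in the other stand; leave it alone. The stands are fixed white blocks 66 mm square and 50 mm tall with a wide hole.
- bowl: Steel bowl, 150 mm across, 60 mm tall; origin under its centre. Bystander.
- spray: White bottle with a red cap, 60 mm across, 120 mm tall; origin under its centre. Bystander.
- jar: Amber jar, 64 mm across, 80 mm tall; origin under its centre. Bystander.
- scraper: Spatula lying flat. Bystander.
- fishtray: Shallow black tray 160 by 220 mm, 30 mm tall; origin under its centre. Bystander.
- calculator: Desk calculator 80 by 120 mm, 16 mm tall; origin under its centre. Bystander.
Things that resemble listed ones, but are neither listed nor needed, are in the scene too. Leave any pink or purple look-alike of the part that bears pin_grip alone.

How it is judged:
On the way, in this order (a step that is already met when the one before it is completed fails the run):
1. the carriage is slid to its parking place (value of joint carriage above 0.088 m), for 0.05 s.
2. the pin is fully home with its button held in (z of pin_seat in the frame of carriage_hole between -0.003 and 0.0025 m and horizontal distance between pin_seat and carriage_hole below 0.003 m and angle between pin_seat's own z axis and vertical below 0.08 rad and value of joint thumb above 0.004 m), for 0.1 s.
At the end, for the whole second after the job is handed in: The ball-lock pin stands upright (within 0.08 rad) in the carriage hole (axis within 3 mm), its collar down on the carriage (within 2.5 mm) and so through the lock hole beneath, the carriage at 0.088 to 0.122 m, the thumb button sprung out (less than 1.5 mm in), the pin released and at rest (z of pin_seat in the frame of carriage_hole between -0.003 and 0.0025 m and horizontal distance between pin_seat and carriage_hole below 0.003 m and angle between pin_seat's own z axis and vertical below 0.08 rad and value of joint carriage between 0.088 and 0.122 m and value of joint thumb below 0.0015 m and linear speed of lockpin below 0.02 m/s); the robot touches nothing.
It fails at once if the pin is pressed against the machine with more than 40 N (contact force between lockpin and slicer above 40 N).
It fails at once if the plain pin or another bystander is moved by more than 30 mm (distance of any of plain_grip, bowl, spray, jar, scraper, fishtray, calculator from where it was at the start of the episode above 0.03 m).
It also fails if it takes over 72 s, if anything falls off the work surface, if the arm or the gripper's body presses on something with over 40 N, if the wrist force passes 120 N, or if a joint passes its speed limit or range.

## Working session

There is one attempt and no reset: what is moved stays moved. The work goes in short steps, each a Python script; the robot and the scene stay as the last script left them, time stands still between calls to the robot, and variables do not carry over. Pictures are saved under pics/ and viewed, and the job is handed in when it is done.

```bash
ls; mkdir -p pics
python3 - <<'E'
from station import ctrl,get_state,vision,ticket,models
import cv2,numpy as np
s=get_state();print(s['time'],s['tcp_pos'],s['eef_rot'],s['width'],s['contact_force'],ctrl.pinch_z)
for n in ['scene','top']:
    im,d=vision.grab_frame(n);cv2.imwrite(f'pics/{n}0.png',im);np.save(f'pics/{n}0.npy',d)
    ci=vision.camera_info(n);print(n,ci['mtx'].tolist() if hasattr(ci['mtx'],'tolist') else ci['mtx'],ci['R'],ci['t'])
    for t in ['pin_grip','plain_grip','carriage_hole','carriage_knob','slicer']:
        print(t,[(np.round(r['point'],1).tolist(),round(float(r['p']),2)) for r in models.recognise(n,t)][:4])
print(vision.camera_info('wrist'));print(get_state()['time'])
E
```

```text
pics
0.0 [ 0.17897316 -0.59830533  0.23045656] [-8.58537100e-04  9.89444290e-01  1.44911124e-01 -1.61677501e-04] 0.0851566576716171 [ 0.06316194 -0.67270684  0.71983155] -0.0187
scene [[419.5473948945606, 0.0, 262.5520523542378], [0.0, 419.5473948945606, 191.0031442661072], [0.0, 0.0, 1.0]] [[ 0.62065582  0.78398829 -0.01219457]
 [ 0.41575849 -0.34224788 -0.84262166]
 [-0.66477908  0.51790805 -0.53836793]] [-0.30945633 -0.09349535  1.50551771]
pin_grip [([168.2, 236.9], 0.85), ([146.6, 223.8], 0.58), ([142.8, 205.7], 0.48)]
plain_grip [([186.9, 278.5], 0.65), ([346.5, 222.7], 0.16)]
carriage_hole [([346.5, 225.3], 0.74)]
carriage_knob [([341.2, 225.4], 0.9)]
slicer [([334.1, 231.1], 0.9), ([174.5, 241.9], 0.18)]
top [[495.8908169976831, 0.0, 257.51168483966933], [0.0, 495.8908169976831, 198.42245411795227], [0.0, 0.0, 1.0]] [[ 0.02464712 -0.99966354  0.00808231]
 [-0.99510872 -0.02530685 -0.0954893 ]
 [ 0.09566171 -0.00568924 -0.99539764]] [0.03737608 0.46001214 1.64141478]
pin_grip [([350.4, 236.5], 0.59), ([344.8, 262.5], 0.56), ([352.5, 204.7], 0.4)]
plain_grip []
carriage_hole [([236.9, 137.1], 0.92), ([390.9, 145.6], 0.58)]
carriage_knob [([233.8, 139.5], 0.88)]
slicer [([243.5, 140.7], 0.85)]
{'mtx': array([[343.03422463,   0.        , 253.7491759 ],
       [  0.        , 343.03422463, 188.84773836],
       [  0.        ,   0.        ,   1.        ]]), 'hand_eye': array([[-2.44134545e-04, -9.63238387e-01, -2.68648005e-01,
         6.74141015e-02],
       [ 9.99998731e-01,  1.87690575e-04, -1.58171658e-03,
         2.66181018e-04],
       [ 1.57399282e-03, -2.68648050e-01,  9.63237119e-01,
        -1.41810856e-01],
       [ 0.00000000e+00,  0.00000000e+00,  0.00000000e+00,
         1.00000000e+00]])}
0.6
```

View pics/scene0.png

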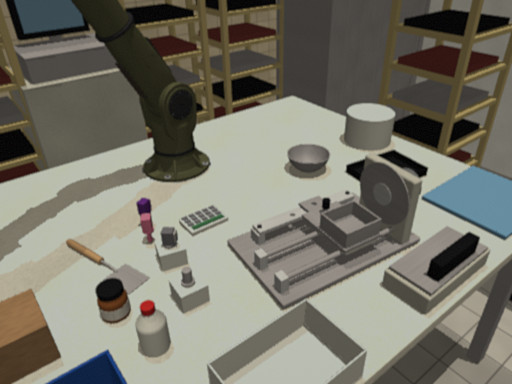

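View pics/top0.png

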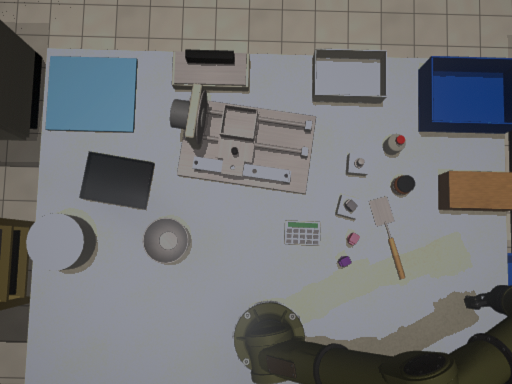

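The top view shows the slicer around (245,145), with the blade at its left end. The ball-lock pin stands in its stand near (350,206), the plain pin near (358,163), and the pink and purple look-alikes at (353,238) and (345,262). I'll zoom in next.

```bash
cat > h.py <<'E'
import numpy as np,cv2
from station import ctrl,get_state,vision,ticket,models
from scipy.spatial.transform import Rotation as Ro
def deproj(n,u,v,d):
    ci=vision.camera_info(n);K=np.array(ci['mtx']);p=np.array([(u-K[0,2])/K[0,0],(v-K[1,2])/K[1,1],1.])*d
    return np.array(ci['R']).T@(p-np.array(ci['t']))
def atz(n,u,v,z):
    ci=vision.camera_info(n);K=np.array(ci['mtx']);R=np.array(ci['R']);c=-R.T@np.array(ci['t'])
    r=R.T@np.array([(u-K[0,2])/K[0,0],(v-K[1,2])/K[1,1],1.]);return c+r*(z-c[2])/r[2]
def proj(n,X):
    ci=vision.camera_info(n);q=np.array(ci['R'])@X+np.array(ci['t']);q=np.array(ci['mtx'])@q;return q[:2]/q[2]
E
python3 - <<'E'
from h import *
im=cv2.imread('pics/top0.png');d=np.load('pics/top0.npy')
a=cv2.resize(im[90:200,170:325],None,fx=5,fy=5,interpolation=cv2.INTER_CUBIC);cv2.imwrite('pics/t_sl.png',a)
a=cv2.resize(im[145:225,325:405],None,fx=7,fy=7,interpolation=cv2.INTER_CUBIC);cv2.imwrite('pics/t_pin.png',a)
s=cv2.imread('pics/scene0.png')
a=cv2.resize(s[210:310,135:235],None,fx=6,fy=6,interpolation=cv2.INTER_CUBIC);cv2.imwrite('pics/s_pin.png',a)
for u,v in [(350,205),(360,163),(234,151),(233,167),(347,206)]: print(u,v,d[v,u],deproj('top',u,v,d[v,u]))
E
```

```text
350 205 1.5897595 [ 0.43822385 -0.24764017  0.09542462]
360 163 1.6067655 [ 0.57592406 -0.27986012  0.09175765]
234 151 1.5841988 [0.60027345 0.12825082 0.11443616]
233 167 1.6341377 [0.55719563 0.13241444 0.0601026 ]
347 206 1.5895566 [ 0.43477939 -0.2380691   0.09524272]
```

View pics/t_sl.png

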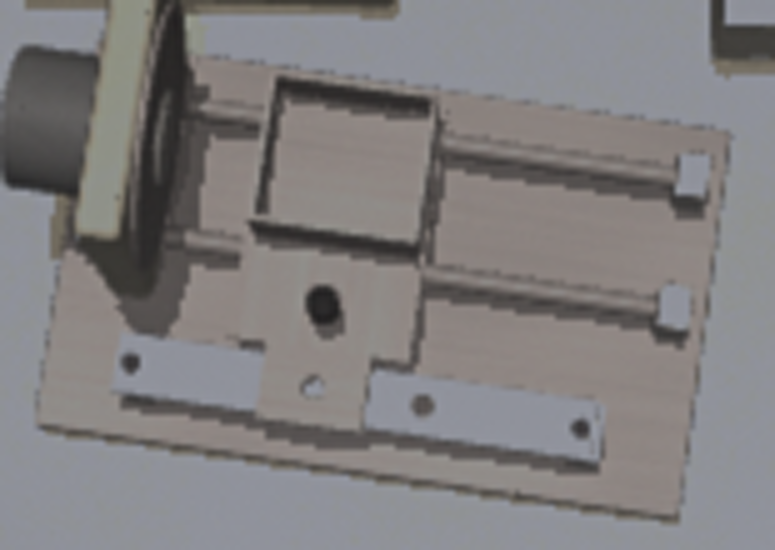

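View pics/t_pin.png

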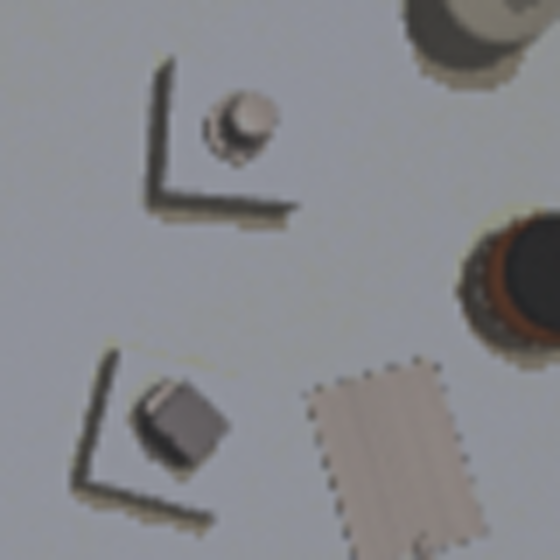

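View pics/s_pin.png

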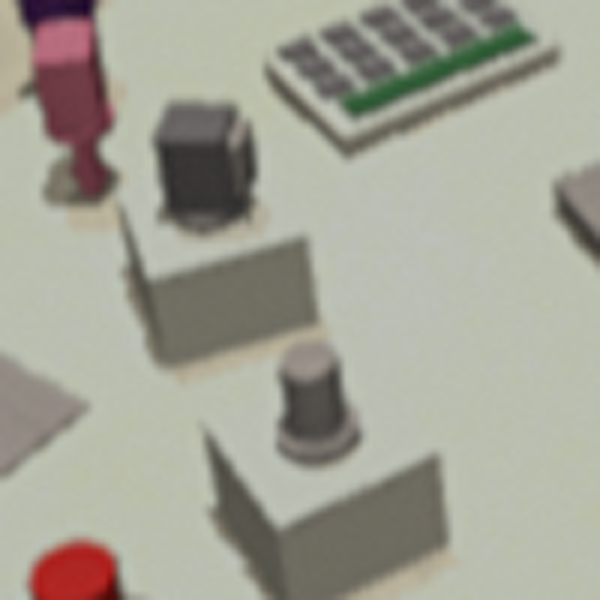

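```bash
cat >> h.py <<'E'
def Rt(c,s):
    n=np.hypot(c,s);c,s=c/n,s/n;return np.array([[c,s,0],[s,-c,0],[0,0,-1.]])
def quat(R): 
    q=Ro.from_matrix(R).as_quat();return np.array([q[3],q[0],q[1],q[2]])
def wcam(st):
    q=np.array(st['eef_rot']);R=Ro.from_quat([q[1],q[2],q[3],q[0]]).as_matrix()
    T=np.eye(4);T[:3,:3]=R;T[:3,3]=st['tcp_pos'];return T@np.array(vision.camera_info('wrist')['hand_eye'])
def watz(T,u,v,z):
    K=np.array(vision.camera_info('wrist')['mtx']);r=T[:3,:3]@np.array([(u-K[0,2])/K[0,0],(v-K[1,2])/K[1,1],1.]);c=T[:3,3];return c+r*(z-c[2])/r[2]
def wproj(T,X):
    K=np.array(vision.camera_info('wrist')['mtx']);q=K@(T[:3,:3].T@(np.array(X)-T[:3,3]));return q[:2]/q[2]
E
python3 - <<'E'
from h import *
C=lambda u,v:(170+u/5,90+v/5)
ch=atz('top',*C(313,385),.07);lh=atz('top',*C(423,405),.06)
s1=atz('top',*C(130,362),.06);s2=atz('top',*C(580,428),.06)
print('ch',ch,'lh',lh,'screws',s1,s2, 'dir',(s1-s2)/np.linalg.norm(s1-s2))
pin=atz('top',325+192/7,145+425/7,.098);pl=atz('top',325+255/7,145+115/7,.09);print(pin,pl)
c,s=(s1-s2)[:2]/np.linalg.norm((s1-s2)[:2])
# tool y = +-(c,s) ; tool y=(ts,-tc)
for nm,p,yy in [('sl',lh,(c,s)),('pin',pin,(.7,.7))]:
  for sg in (1,-1):
    tx=(-sg*yy[1],sg*yy[0])
    for z in (.1,.22):
      q=ctrl.ik([p[0],p[1],z],quat(Rt(*tx)));print(nm,sg,np.round(tx,2),z,None if q is None else np.round(q,2))
E
```

```text
ch [0.55558667 0.13327032 0.07      ] lh [0.54574474 0.06092415 0.06      ] screws [0.56936904 0.25475384 0.06      ] [ 0.53312696 -0.04282341  0.06      ] dir [0.12089718 0.99266503 0.        ]
[ 0.43590174 -0.25493947  0.098     ] [ 0.58150972 -0.28485169  0.09      ]
sl 1 [-0.99  0.12] 0.1 [ 0.43  0.69 -0.96  1.87  0.69  0.96  0.6 ]
sl 1 [-0.99  0.12] 0.22 [ 0.52  0.58 -1.11  1.71  0.55  1.2   0.72]
sl -1 [ 0.99 -0.12] 0.1 [ 0.13  0.56 -0.44  1.87  0.33  0.78 -2.17]
sl -1 [ 0.99 -0.12] 0.22 [ 0.32  0.46 -0.73  1.72  0.34  1.09 -2.2 ]
pin 1 [-0.7  0.7] 0.1 [ 0.98  0.56 -0.75  1.98  0.53  0.8   0.71]
pin 1 [-0.7  0.7] 0.22 [ 1.06  0.42 -0.83  1.82  0.35  1.06  0.88]
pin -1 [ 0.7 -0.7] 0.1 [ 0.51  0.48 -0.04  1.99  0.03  0.68 -1.9 ]
pin -1 [ 0.7 -0.7] 0.22 [ 0.56  0.33 -0.11  1.83  0.04  0.99 -1.92]
```

Run:
```python
from h import *
ctrl.movep([0.55,0.085,0.23],quat(Rt(-.9927,.1209)))
st=get_state();T=wcam(st);im,d=vision.grab_frame('wrist');np.savez('pics/w1.npz',T=T,d=d);cv2.imwrite('pics/w1.png',im)
print(st['time'],st['tcp_pos'],st['contact_force'])
for t in ['carriage_hole','carriage_knob']:
    for r in models.recognise('wrist',t): print(t,r['point'],r['p'])
for X in [(0.5556,.1333,.07),(.5457,.0609,.06)]: print(wproj(T,X))
```

```text
3.3417 [0.55026143 0.08381907 0.22978692] [ 0.19755819 -0.57991598 -0.0513154 ]
carriage_hole [307.3, 251.9] 0.84
carriage_knob [307.8, 252.0] 0.62
[309.20129223 171.44413436]
[228.77414544 168.15324255]
```

View pics/w1.png

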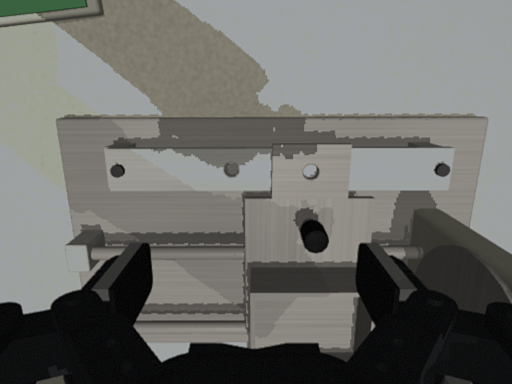

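The wrist view shows the carriage hole at about (311,171), the lock hole at (232,170) and the knob at (315,237), all close to the top-camera estimates. I'll refine these, then move to look at the pin.

Run:
```python
from h import *
im=cv2.imread('pics/w1.png');z=np.load('pics/w1.npz');T=z['T']
a=cv2.resize(im[140:200,90:460],None,fx=2,fy=2,interpolation=cv2.INTER_CUBIC)
b=np.hstack([cv2.resize(im[150:192,210:252],(400,400),interpolation=cv2.INTER_CUBIC),cv2.resize(im[150:192,290:332],(400,400),interpolation=cv2.INTER_CUBIC)]);cv2.imwrite('pics/w1h.png',b)
g=cv2.cvtColor(im,cv2.COLOR_BGR2GRAY).astype(float)
ctrl.movep([0.436,-0.255,0.21],quat(Rt(-.707,.707)))
st=get_state();T=wcam(st);im,d=vision.grab_frame('wrist');np.savez('pics/w2.npz',T=T,d=d);cv2.imwrite('pics/w2.png',im)
print(st['time'],st['tcp_pos'],st['contact_force'])
for r in models.recognise('wrist','pin_grip'): print(r['point'],r['p'])
print(wproj(T,(.436,-.255,.098)))
```

```text
4.8417 [ 0.4368881  -0.25378967  0.21036564] [0.47671475 0.25804493 0.103035  ]
[111.7, 11.3] 0.85
[258.0, 179.3] 0.76
[286.4, 20.8] 0.7
[152.9, 95.5] 0.68
[252.30839784 185.99386036]
```

View pics/w2.png

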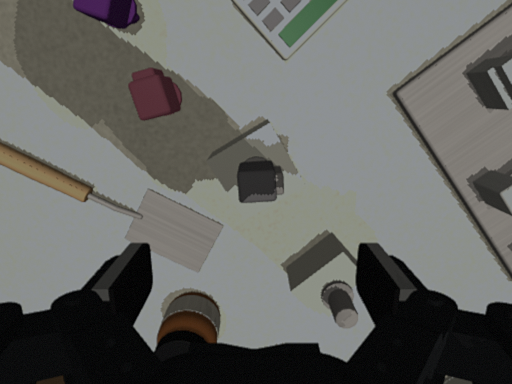

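View pics/w1h.png

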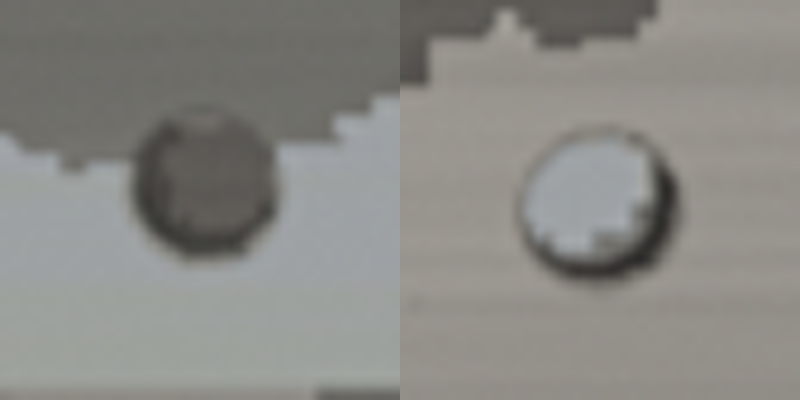

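Run:
```python
from h import *
T1=np.load('pics/w1.npz')['T']
ch=watz(T1,310.55,171.1,.07);lh=watz(T1,231.2,168.9,.06)
print('ch',ch,'lh',lh,np.linalg.norm((ch-lh)[:2]),(ch-lh)/np.linalg.norm((ch-lh)[:2]))
s1=watz(T1,442,170,.06);s2=watz(T1,118,170.5,.06);print(s1,s2,(s1-s2)/np.linalg.norm(s1-s2))
im=cv2.imread('pics/w2.png')
cv2.imwrite('pics/w2h.png',cv2.resize(im[145:215,220:300],None,fx=9,fy=8.4,interpolation=cv2.INTER_CUBIC) if 0 else cv2.resize(im[145:215,220:300],None,fx=8,fy=8,interpolation=cv2.INTER_CUBIC))
d=np.load('pics/w2.npz')['d'];print(d[175:200:4,240:285:4].round(3))
```

```text
ch [0.55543374 0.13453011 0.07      ] lh [0.54667851 0.06303259 0.06      ] 0.07203159220334368 [0.12154703 0.99258567 0.13882797]
[0.5719221  0.25727391 0.06      ] [ 0.53518867 -0.04150791  0.06      ] [0.12202523 0.992527   0.        ]
[[0.263 0.262 0.262 0.26  0.262 0.261 0.262 0.262 0.262 0.268 0.267 0.31 ]
 [0.262 0.262 0.263 0.263 0.263 0.264 0.264 0.262 0.262 0.268 0.269 0.312]
 [0.263 0.264 0.263 0.264 0.263 0.264 0.263 0.264 0.265 0.27  0.268 0.315]
 [0.265 0.265 0.265 0.263 0.265 0.265 0.266 0.265 0.264 0.27  0.27  0.313]
 [0.267 0.266 0.263 0.265 0.266 0.265 0.266 0.265 0.265 0.272 0.271 0.315]
 [0.266 0.266 0.266 0.266 0.266 0.266 0.266 0.265 0.266 0.269 0.316 0.317]
 [0.267 0.269 0.268 0.266 0.268 0.267 0.267 0.267 0.268 0.317 0.318 0.369]]
```

View pics/w2h.png

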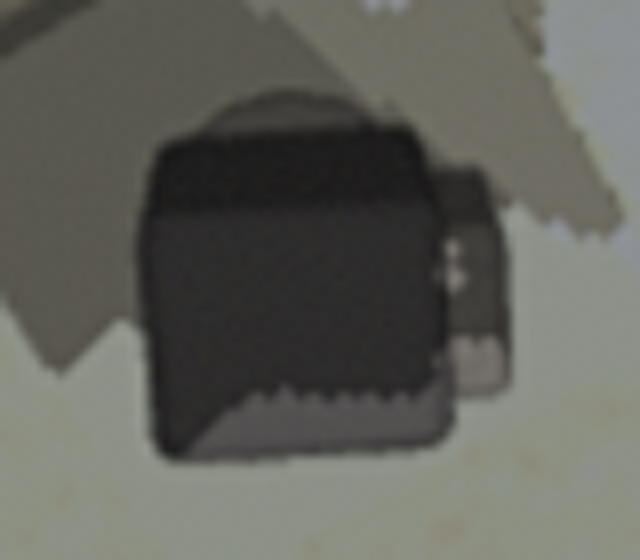

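Run:
```python
from h import *
T=np.load('pics/w2.npz')['T']
P=np.array([watz(T,220+(x+.5)/8-.5,145+(y+.5)/8-.5,.098) for x,y in [(148,208),(440,205),(453,447),(158,460)]])
print(P.mean(0))
for i in range(4):
    e=P[(i+1)%4]-P[i];print(np.linalg.norm(e),np.degrees(np.arctan2(e[1],e[0])))
```

```text
[ 0.43856697 -0.25243819  0.098     ]
0.027657848455575222 45.70095806543432
0.024076724451150677 -40.9376927210412
0.028675028650234163 -132.26633350951545
0.025055803338982878 136.64439797781435
```

```bash
python3 - <<'E'
from h import *
a=np.radians(46.8);R=Rt(-np.sin(a),np.cos(a));q=quat(R)
ctrl.movep([.4386,-.2524,.13],q)
ctrl.movel([.4386,-.2524,.0583],max_speed=.1)
s=get_state();print(s['time'],s['tcp_pos'],s['contact_force'])
ctrl.close_gripper(30)
s=get_state();print(s['time'],s['tcp_pos'],s['contact_force'],s['width'])
ctrl.movel([.4386,-.2524,.12],max_speed=.1)
s=get_state();print(s['time'],s['tcp_pos'],s['contact_force'],s['width'])
for n in ['wrist','scene']:
    im,d=vision.grab_frame(n);cv2.imwrite(f'pics/{n}3.png',im)
E
python3 - <<'E'
import cv2
a=cv2.imread('pics/wrist3.png')
b=cv2.imread('pics/scene3.png')[150:310,90:290];b=cv2.resize(b,(480,384));cv2.imwrite('pics/c3.png',cv2.resize(cv2.hconcat([a,b]),(790,306)))
E
```

```text
6.225 [ 0.43907689 -0.2524278   0.0588181 ] [-0.10637546 -0.86330688  0.46527476]
6.7667 [ 0.43782672 -0.25382356  0.05904228] [-4.28210655 -2.80298452 10.25955784] 0.029629924039348533
7.5333 [ 0.4381891  -0.25247047  0.11957128] [ 0.58900473  0.42679567 -1.32916862] 0.0301107045082338
```

View pics/c3.png

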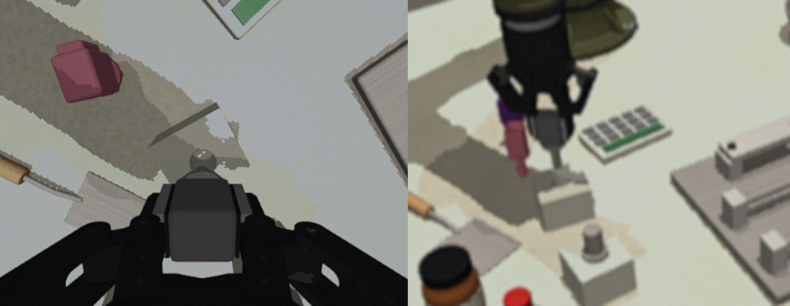

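The scene view shows the pin lifted out of its stand, and the opening of 30 mm means the button is flush. Next I'll measure the head's position in the hand.

Run:
```python
import cv2
a=cv2.imread('pics/wrist3.png');cv2.imwrite('pics/w3h.png',cv2.resize(a[180:345,175:335],None,fx=4,fy=3.6 if 0 else 4,interpolation=cv2.INTER_CUBIC)[:600])
```

```text
(no output)
```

View pics/w3h.png

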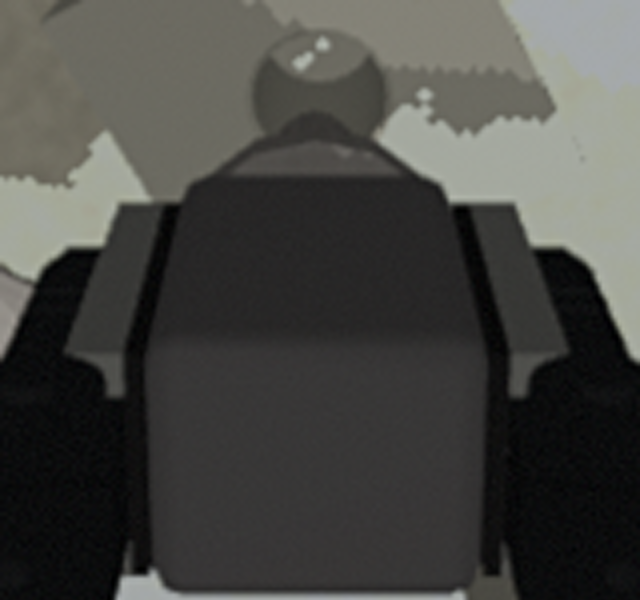

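Run:
```python
from h import *
ci=vision.camera_info('wrist');K=np.array(ci['mtx']);H=np.array(ci['hand_eye'])
def t(x,y,z):
    u,v=175+x/4,180+y/4
    r=H[:3,:3]@np.array([(u-K[0,2])/K[0,0],(v-K[1,2])/K[1,1],1.]);c=H[:3,3];return c+r*(z-c[2])/r[2]
for z in (-.039,-.036):
  P=np.array([t(147,340,z),t(487,340,z),t(478,592,z),t(155,592,z)]);print(P.round(4),P.mean(0))
# bottom front edge of head (42 below)
print(t(187,182,.003),t(440,182,.003))
```

```text
[[ 0.0135 -0.0146 -0.039 ]
 [ 0.0134  0.0136 -0.039 ]
 [-0.011   0.0136 -0.039 ]
 [-0.011  -0.0147 -0.039 ]] [ 0.00123644 -0.00049443 -0.039     ]
[[ 0.0119 -0.015  -0.036 ]
 [ 0.0118  0.014  -0.036 ]
 [-0.0133  0.0141 -0.036 ]
 [-0.0133 -0.0151 -0.036 ]] [-0.00071879 -0.00048718 -0.036     ]
[ 0.01081312 -0.01504508  0.003     ] [0.01079365 0.01351675 0.003     ]
```

Run:
```python
from h import *
T=np.load('pics/w2.npz')['T']
a=np.radians(46.8);R=Rt(-np.sin(a),np.cos(a))
for x,y,z in [(148,208,.098),(440,205,.098),(165,130,.056),(415,128,.056)]:
    print(R.T@(watz(T,220+x/8,145+y/8,z)-np.array([.4386,-.2524,z])))
ci=vision.camera_info('wrist');K=np.array(ci['mtx']);H=np.array(ci['hand_eye'])
def t(x,y,z):
    u,v=175+x/4,180+y/4
    r=H[:3,:3]@np.array([(u-K[0,2])/K[0,0],(v-K[1,2])/K[1,1],1.]);c=H[:3,3];return c+r*(z-c[2])/r[2]
# tip: hemisph shape at crop center (320,85)
for z in (.045,.041): print(t(253,95,z),t(387,95,z),t(320,28,z))
```

```text
[ 1.21928103e-02 -1.37800440e-02  2.77555756e-17]
[1.16621513e-02 1.38824508e-02 2.77555756e-17]
[ 1.15536014e-02 -1.36551214e-02  6.93889390e-18]
[1.09645072e-02 1.37284360e-02 6.93889390e-18]
[ 0.00746085 -0.00941853  0.045     ] [0.00744929 0.0097486  0.045     ] [0.01738722 0.00015721 0.045     ]
[ 0.00876231 -0.00923277  0.041     ] [0.00875101 0.00952396 0.041     ] [0.01847614 0.00013794 0.041     ]
```

Run:
```python
from h import *
ci=vision.camera_info('wrist');K=np.array(ci['mtx']);H=np.array(ci['hand_eye'])
def t(x,y,z):
    u,v=175+x/4,180+y/4
    r=H[:3,:3]@np.array([(u-K[0,2])/K[0,0],(v-K[1,2])/K[1,1],1.]);c=H[:3,3];return c+r*(z-c[2])/r[2]
for n,x,y,z in [('tip',315,110,.0455),('tip',315,118,.0455),('collar top front',320,142,.0028)]: print(n,t(x,y,z))
s=get_state();q=s['eef_rot'];print(Ro.from_quat([q[1],q[2],q[3],q[0]]).as_matrix().round(4))
im=cv2.imread('pics/wrist3.png');a=im[200:232,225:285].astype(float)*3;cv2.imwrite('pics/w3t.png',cv2.resize(np.clip(a,0,255).astype(np.uint8),None,fx=12,fy=12,interpolation=cv2.INTER_CUBIC))
```

```text
tip [ 0.00502564 -0.00055073  0.0455    ]
tip [ 0.00381075 -0.00055103  0.0455    ]
collar top front [ 1.56660945e-02 -3.64020440e-05  2.80000000e-03]
[[-7.290e-01  6.845e-01 -1.200e-03]
 [ 6.845e-01  7.290e-01  6.000e-04]
 [ 1.200e-03 -4.000e-04 -1.000e+00]]
```

View pics/w3t.png

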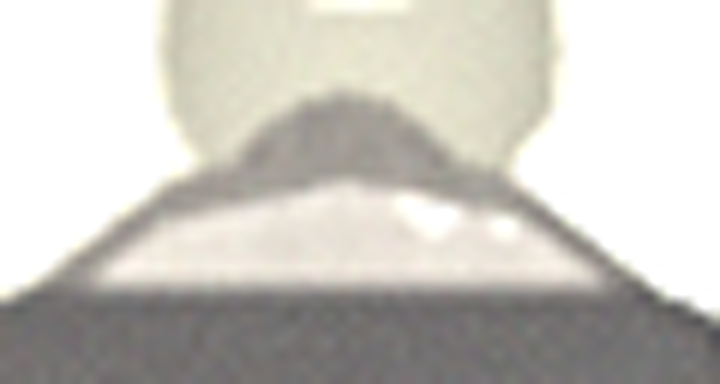

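The tip and collar sit within about 0.4 mm of the tool axis, with no visible tilt. Next I'll go to the carriage hole and lower the pin under force guard.

```bash
cat >> h.py <<'E'
DY=np.array([.1215,.9926]) # slicer +y
DX=np.array([.9926,-.1215])
QS=quat(Rt(-.9926,.1215))
def F(): return np.array(get_state()['contact_force'])
def descend(xy,z0,z1,step,fmax,b,v=.05):
    z=z0
    while z>z1+1e-6:
        z=max(z-step,z1);ctrl.movel([xy[0],xy[1],z],max_speed=v)
        s=get_state();f=np.array(s['contact_force'])-b
        print(f"t{s['time']:.2f} cmd {z:.4f} z {s['tcp_pos'][2]:.4f} xy {s['tcp_pos'][0]-xy[0]:.4f} {s['tcp_pos'][1]-xy[1]:.4f} f {f.round(1)}")
        if f[2]>fmax or np.hypot(f[0],f[1])>10: return z,f,False
    return z,f,True
E
python3 - <<'E'
from h import *
ctrl.movel([.4386,-.2524,.19],max_speed=.25)
ctrl.movep([.5553,.1349,.17],QS)
ctrl.movel([.5553,.1349,.125],max_speed=.1)
ctrl.pause(.1)
s=get_state();b=F();print(s['time'],s['tcp_pos'],b,s['width']);np.save('b.npy',b)
print(descend((.5553,.1349),.125,.108,.003,4,b))
E
```

```text
10.2667 [0.55563948 0.13525345 0.1256368 ] [-0.66743707  0.2954776  -1.35288395] 0.02963393546619367
t10.52 cmd 0.1220 z 0.1221 xy 0.0000 -0.0001 f [0.2 0.8 0. ]
t10.77 cmd 0.1190 z 0.1188 xy -0.0001 -0.0001 f [ 0.2 -0.7 -1. ]
t11.02 cmd 0.1160 z 0.1158 xy -0.0001 -0.0001 f [0.2 0.6 0.5]
t11.27 cmd 0.1130 z 0.1128 xy -0.0001 -0.0001 f [ 1.2 -0.4  0.2]
t11.52 cmd 0.1100 z 0.1098 xy -0.0000 -0.0000 f [ 1.5 -0.6 -0.2]
t11.77 cmd 0.1080 z 0.1079 xy -0.0000 -0.0000 f [ 0.2 -0.4  0.2]
(0.108, array([ 0.16448788, -0.44786127,  0.24177145]), True)
```

Run:
```python
from h import *
b=np.load('b.npy')
print(descend((.5553,.1349),.108,.102,.001,2.5,b))
for n in ['wrist']:
    im,d=vision.grab_frame(n);cv2.imwrite(f'pics/{n}4.png',im)
```

```text
t12.02 cmd 0.1070 z 0.1070 xy 0.0000 -0.0000 f [ 0.5 -0.1  0. ]
t12.27 cmd 0.1060 z 0.1061 xy 0.0001 0.0001 f [0.5 0.2 1. ]
t12.52 cmd 0.1050 z 0.1060 xy 0.0001 0.0001 f [-1.  -0.8 11. ]
(0.105, array([-1.03918654, -0.82322586, 10.99113922]), False)
```

View pics/wrist4.png

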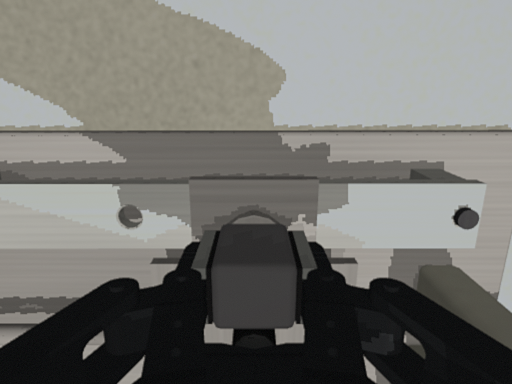

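The tip met the strip at TCP z = 0.106, as computed, so the pin is through the carriage hole. I'll lift it slightly and drag the carriage toward parking.

Run:
```python
from h import *
b=np.load('b.npy')
p0=np.array([.5553,.1349]);lh=np.array([.54668,.06303])+.0004*DY
L=(lh-p0)@DY;lat=(lh-p0)@DX;print('L',L,'lat',lat)
ctrl.movel([*p0,.1066],max_speed=.03)
print(F()-b)
for k in [.1,.4,.7,.94]:
    g=p0+k*(lh-p0);ctrl.movel([*g,.1066],max_speed=.06);s=get_state()
    f=np.array(s['contact_force'])-b;print(round(s['time'],2),k,(np.array(s['tcp_pos'][:2])-g).round(4),s['tcp_pos'][2],f.round(1))
    if np.linalg.norm(f)>12: break
for n in ['wrist','top']:
    im,d=vision.grab_frame(n);cv2.imwrite(f'pics/{n}5.png',im)
```

```text
L -0.071985485196 lat 0.00017599299999999089
[ 0.64742264  0.18681371 -0.43678433]
13.08 0.1 [ 0.0001 -0.0006] 0.10640209406588141 [ 2.  -0.3 -0.4]
13.59 0.4 [-0.0002 -0.0009] 0.10645451218374238 [ 1.3 -0.9  0.3]
14.1 0.7 [-0.0003 -0.0008] 0.10644538255124905 [ 1.4 -0.6  0.9]
14.54 0.94 [-0.0003 -0.0009] 0.10643775272990101 [ 1.6 -1.2 -0.4]
```

View pics/wrist5.png

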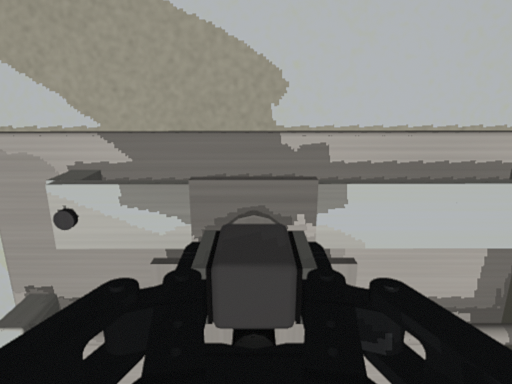

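The carriage followed the pin and the tongue still surrounds the collar. Next I'll feel for the lock hole with a light press.

Run:
```python
from h import *
b=np.load('b.npy')
p0=np.array([.5553,.1349]);lh=np.array([.54668,.06303])+.0004*DY
for o in np.arange(.0045,-.008,-.0007):
    g=lh+o*DY
    ctrl.movel([*g,.1056],max_speed=.02);s=get_state()
    f=np.array(s['contact_force'])-b;e=np.array(s['tcp_pos'][:2])-lh
    print(f"{s['time']:.2f} o {o*1e3:.1f} act {e@DY*1e3:.2f} {e@DX*1e3:.2f} z {s['tcp_pos'][2]:.4f} f {f.round(1)}")
    if np.linalg.norm(f)>14: print('stop');break
    if s['tcp_pos'][2]<.10575 and f[2]<1.5 and o<.0042: print('drop?');break
```

```text
14.89 o 4.5 act 4.19 -0.02 z 0.1059 f [-0.2 -3.6  5.4]
15.14 o 3.8 act 4.06 0.03 z 0.1059 f [ 0.1 -1.8  7.2]
15.39 o 3.1 act 3.93 0.03 z 0.1059 f [0.2 0.9 7. ]
15.64 o 2.4 act 3.70 0.03 z 0.1059 f [0.8 3.7 6.3]
15.89 o 1.7 act 2.45 0.14 z 0.1058 f [0.6 4.3 5.5]
16.14 o 1.0 act 0.13 0.21 z 0.1052 f [2.1 1.2 2. ]
16.39 o 0.3 act -0.72 0.13 z 0.1052 f [ 2.5  0.8 -0.3]
drop?
```

It dropped near offset 0, so the vision estimate and the feel agree. Now a guarded push down.

Run:
```python
from h import *
b=np.load('b.npy')
lh=np.array([.54668,.06303])+.0004*DY
g=lh+.0*DY
print(descend(g,.1056,.1005,.001,6,b,.03))
```

```text
t16.64 cmd 0.1046 z 0.1043 xy -0.0001 -0.0006 f [ 3.9 -0.6 -1.1]
t16.89 cmd 0.1036 z 0.1034 xy -0.0002 -0.0003 f [ 3.2 -1.6  0.5]
t17.14 cmd 0.1026 z 0.1024 xy -0.0002 -0.0001 f [ 2.2 -0.2  0.1]
t17.39 cmd 0.1016 z 0.1015 xy -0.0002 -0.0001 f [ 0.3 -0.8 -0.6]
t17.64 cmd 0.1006 z 0.1005 xy -0.0001 -0.0000 f [ 1.2 -0.3 -0.5]
t17.89 cmd 0.1005 z 0.1005 xy -0.0001 -0.0000 f [-0.1 -0.5 -0.5]
(0.1005, array([-0.07765946, -0.54203557, -0.47760659]), True)
```

Run:
```python
from h import *
b=np.load('b.npy')
lh=np.array([.54668,.06303])+.0004*DY
z,f,ok=descend(lh,.1005,.0815,.002,6,b,.04)
if ok: z,f,ok=descend(lh,z,.0765,.0007,6,b,.03)
im,d=vision.grab_frame('wrist');cv2.imwrite('pics/wrist6.png',im);print(get_state()['width'])
im,d=vision.grab_frame('scene');cv2.imwrite('pics/scene6.png',cv2.resize(im[150:300,200:400],None,fx=4,fy=4))
```

```text
t18.14 cmd 0.0985 z 0.0983 xy -0.0001 -0.0000 f [ 0.8 -0.8 -0. ]
t18.39 cmd 0.0965 z 0.0964 xy -0.0001 -0.0001 f [ 1.8 -0.  -0.4]
t18.64 cmd 0.0945 z 0.0943 xy -0.0001 -0.0001 f [ 0.6 -0.2  0.2]
t18.89 cmd 0.0925 z 0.0924 xy -0.0001 -0.0000 f [ 1.1 -0.2 -0.5]
t19.14 cmd 0.0905 z 0.0904 xy -0.0001 -0.0000 f [ 0.6 -0.9  0.4]
t19.39 cmd 0.0885 z 0.0884 xy -0.0001 -0.0000 f [ 1.5 -0.9 -0.3]
t19.64 cmd 0.0865 z 0.0864 xy -0.0001 -0.0001 f [ 1.4 -0.1  0. ]
t19.89 cmd 0.0845 z 0.0844 xy -0.0000 -0.0000 f [ 1.6 -0.3 -0.4]
t20.14 cmd 0.0825 z 0.0824 xy -0.0001 -0.0000 f [ 0.9 -0.5  0.6]
t20.39 cmd 0.0815 z 0.0815 xy -0.0000 -0.0000 f [ 1.  -0.2  0.9]
t20.64 cmd 0.0808 z 0.0808 xy -0.0000 -0.0000 f [ 1.1 -0.  -0.2]
t20.89 cmd 0.0801 z 0.0801 xy -0.0000 -0.0000 f [ 0.7 -0.1 -1.1]
t21.14 cmd 0.0794 z 0.0793 xy -0.0000 -0.0000 f [ 1.1  0.1 -0.7]
t21.39 cmd 0.0787 z 0.0791 xy 0.0001 0.0001 f [-1.2 -1.   5.8]
t21.64 cmd 0.0780 z 0.0790 xy 0.0001 0.0003 f [-2.8 -1.8 12.4]
0.02964073256798735
```

View pics/wrist6.png

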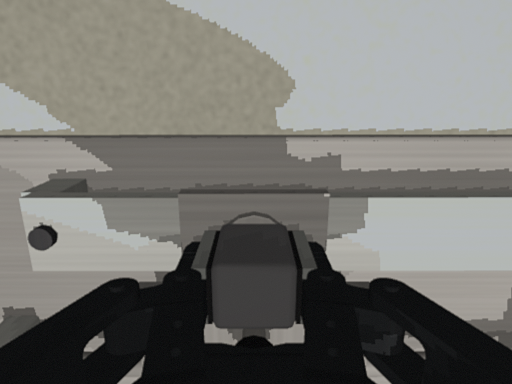

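View pics/scene6.png

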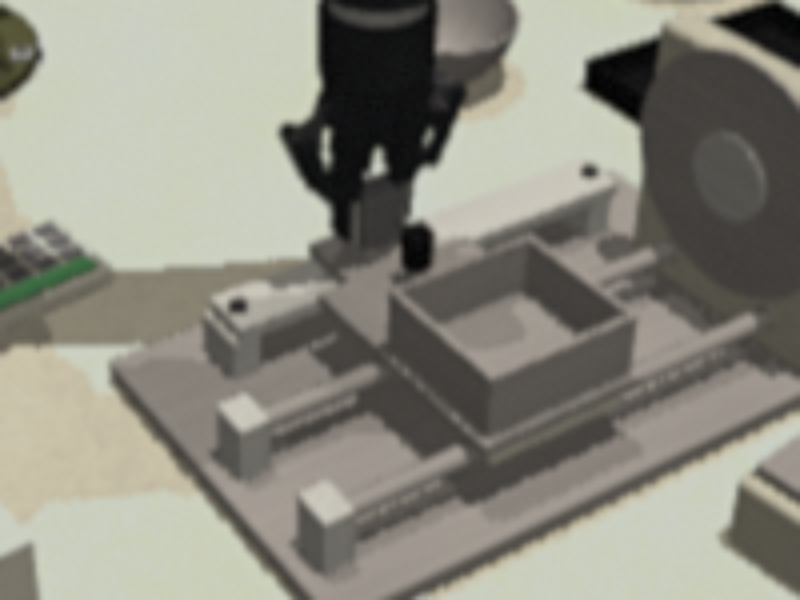

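The collar seated at TCP z = 0.079, right where predicted. I'll relax the press, release, back off straight up and inspect.

Run:
```python
from h import *
b=np.load('b.npy')
lh=np.array([.54668,.06303])+.0004*DY
ctrl.movel([*lh,.0788],max_speed=.03);ctrl.pause(.2);print(F()-b)
ctrl.ungrasp();ctrl.pause(.2)
s=get_state();print(s['time'],s['tcp_pos'],s['width'],F())
im,d=vision.grab_frame('wrist');cv2.imwrite('pics/wrist7.png',im)
ctrl.movel([*lh,.16],max_speed=.08)
ctrl.movel([*lh,.22],max_speed=.15)
s=get_state();T=wcam(s);im,d=vision.grab_frame('wrist');cv2.imwrite('pics/wrist8.png',im);np.savez('pics/w8.npz',T=T,d=d)
print(s['time'],F())
im,d=vision.grab_frame('scene');cv2.imwrite('pics/scene8.png',im)
```

```text
[-1.39519608 -0.40380201  7.03506147]
22.975 [0.54672634 0.06339095 0.07878187] 0.08563213756520152 [-0.95528285  0.54746097  0.58670919]
24.7417 [-0.61138797  0.37941322 -0.53646391]
```

View pics/wrist8.png

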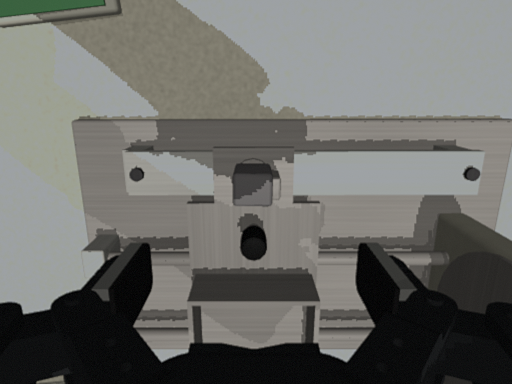

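View pics/scene8.png

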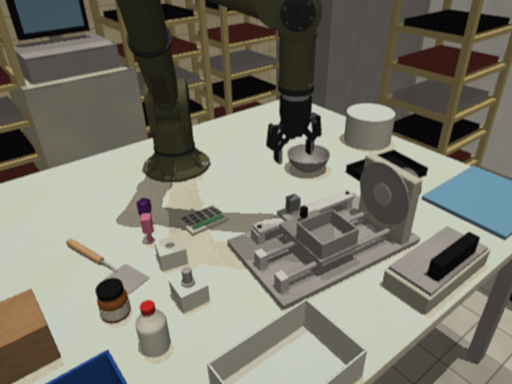

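Run:
```python
from h import *
z=np.load('pics/w8.npz');T=z['T'];d=z['d'];K=np.array(vision.camera_info('wrist')['mtx'])
def P(u,v): return T[:3,:3]@(np.array([(u-K[0,2])/K[0,0],(v-K[1,2])/K[1,1],1.])*d[v,u])+T[:3,3]
A=np.array([P(u,v) for u in range(238,268,2) for v in range(186,203,2)])
m=np.c_[A[:,:2],np.ones(len(A))];c,*_=np.linalg.lstsq(m,A[:,2],rcond=None);print('top z',A[:,2].mean(),A[:,2].std(),'slope',c[:2])
print('tongue z',[P(u,v)[2].round(4) for u,v in [(222,160),(285,160),(222,180)]])
im=cv2.imread('pics/wrist8.png');cv2.imwrite('pics/w8h.png',cv2.resize(im[140:215,210:300],None,fx=7,fy=7,interpolation=cv2.INTER_CUBIC))
```

```text
top z 0.12078642343425372 0.02949438451402456 slope [-2.79296123  0.34966419]
tongue z [np.float64(0.068), np.float64(0.0677), np.float64(0.0713)]
```

View pics/w8h.png

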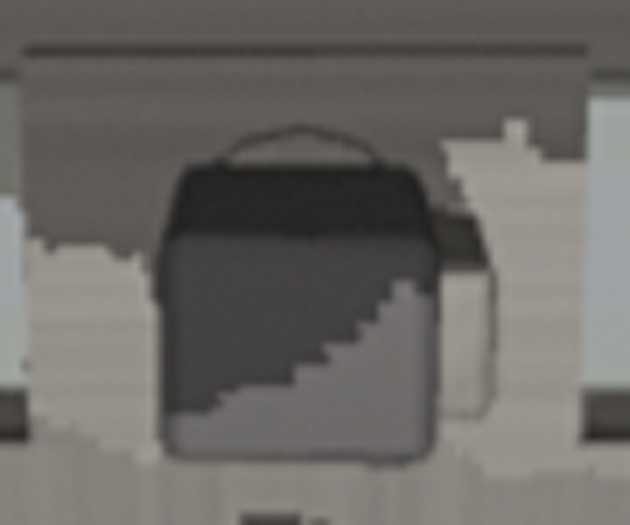

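Run:
```python
from h import *
z=np.load('pics/w8.npz');T=z['T'];d=z['d'];K=np.array(vision.camera_info('wrist')['mtx'])
def P(u,v): return T[:3,:3]@(np.array([(u-K[0,2])/K[0,0],(v-K[1,2])/K[1,1],1.])*d[v,u])+T[:3,3]
A=np.array([P(u,v) for u in range(237,269) for v in range(177,203) if d[v,u]>0]);md=np.median(A[:,2]);A=A[abs(A[:,2]-md)<.006]
m=np.c_[A[:,:2],np.ones(len(A))];c,*_=np.linalg.lstsq(m,A[:,2],rcond=None);print(md,len(A),'slope',c[:2])
s=get_state();print(s['time'],s['contact_force'])
ticket.close_job()
```

```text
0.11709281406957091 826 slope [0.00069862 0.00302039]
24.8417 [-0.40375573 -0.32054166 -0.19242017]
the job is handed in; nothing more can be done
```

The slicer is parked with the ball-lock pin home through both holes, its button out and the gripper clear. I handed the job in at about 25 s of the 72 s allowed.

**What I did:**
- I found the holes and the pin with the wrist camera.
- I gripped the pin at 30 N, which closed the fingers to 30 mm and left the button flush.
- I lowered the pin through the carriage hole onto the strip and used it to drag the carriage about 72 mm towards parking.
- A light press (about 7 N) felt the pin drop into the lock hole within about 1 mm of where the cameras put it. I then pushed it down until the collar seated, with a peak wrist reading of about 12 N.
- I eased the press, let go and backed straight up.

**Last checks:**
- **Height:** the head top measured 0.117 m, against 0.118 m expected for a seated collar.
- **Upright:** the head top is level to within about 0.003 rad.
- **Button:** it stands about 6 mm proud in the picture.
- **Robot:** the force reading was near zero, and the gripper was well above the pin.
- **Bystanders:** the plain pin and the other things look unmoved in the last scene picture; I did not measure them.

**Failed or disagreed:** the first plane fit to the head top gave nonsense because of stray depth readings. Repeating it without them gave the figures above. I never read the carriage joint directly, so its position rests on the drag distance and on the pin passing through both holes.

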